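Open the push-and-turn safety jar

ROBOT

A 7-joint arm with a two-finger parallel gripper is mounted at the origin on the work surface. World frame = base frame: x ahead of the robot, y to its left, z up, the work surface at z = 0. Lengths are in m, angles in rad, forces in N, time in s.
With the tool pointing down it reaches from about 0.4 to 0.85 m from the base axis. Payload 10.4 kg.
Tool frame: the origin (TCP) lies on the centre line of the jaws, within the pads' length; the fingertips stand 11 mm ahead of it and the grasp point (between the pads) lies 8 mm behind it; z points along the fingers, y is the line along which they close (so a half turn about z gives the same grasp; the last joint's range is limited). The gripper opens to 87 mm and grips with 3 to 60 N. Pads are 19 mm wide; open, the fingers measure 117 mm over their backs; the gripper's body (75 mm by 190 mm) begins 51 mm behind the grasp point.
Start: joints at [-1.349, 0.332, -0.065, 1.46, 0.022, 1.35, -0.088], TCP at [0.151, 0.606, 0.234] pointing down, gripper open.
Joint ranges: [-2.6, 2.6], [-0.5, 2.12], [-1.47, 1.34], [0.16, 2.42], [-1.27, 4.41], [0.06, 2.06], [-2.6, 2.6]. Speed limits (rad/s): [2.22, 2.22, 2.79, 2.79, 3.14, 3.14, 3.14].

INTERFACE

Orientations are given as a unit quaternion [x, y, z, w].
In Python, from bench import r gives the robot as it stands.
- The arm moves only by the shell command python3 -m pendant 'ROWS' [OPENING] [FORCE]. ROWS is JSON, a list of rows, each a list of 4 numbers: the shift along the tool's x, y, z in m, then the turn about the tool's z in rad. A call has 1 to 8 rows; each row shifts and turns the commanded pose from where the row before left it, along the tool's axes as they then stand; what a row does not reach is not made up. A row lasts 1/12 s, in which the tool goes at most 41.7 mm and 7.16 degrees, less where a joint would pass 70% of its speed; a pose out of reach is approached as far as the arm can. A call with a gripper value outside its range is refused whole. OPENING is the opening, from 0 (shut) to 1 (fully open), set as the call begins (- or left out, the last holds). The fingers move at their own pace and stop on an object; FORCE is the grip in N (left out, the last holds). Time passes only in rows, so rows that do not move let the fingers close. It gives the time, the measured TCP pose, the force, the opening and the grip force at its end, in the units of the state.
- r.read_state(): the state, without advancing time (a new reading comes with each control period).
- r.camera(name): name is "scene" or "top" or "wrist"; returns a dict with "img" (480x640x3 uint8, red, green, blue), "camera_matrix" (3x3 intrinsics, pixels), "xyz" and "attitude" of the camera in the world. Camera axes: x right, y down, z forward; pixel columns grow to the right and rows downward; lengths in m; the calibration is good to about 2 mm. A picture is of the moment at which its call begins. There is no depth.
- r.close_job(): hands the job in; it is judged then, once.
Trained networks look in the newest picture that a camera, given by its name, has taken for a name from the list of things; names that differ only in an ending like _2 or _b are one class to them, and where a whole thing is asked for, a point or a joint stands for the part that bears it (a point fixed in the world has none). Each returns a list of dicts, best first, with "score" (0 to 1); they miss things now and then, are a little off and sometimes report something else, mostly with a low value. They report only what shows in the picture. A call takes as long as a camera call.
- r.outline_of(thing, camera): "mask" (480x640 bool, what is visible of it) and "bbox" ([centre column, centre row, width, height] in pixels, round what is visible of it).
The state is a dict: "time": time; "joint_positions": joint angles; "joint_vel": joint speeds; "joint_torque": joint torques, N m; "ee_pos": TCP position; "eef_rot": TCP orientation; "ft_force": force on the tool from outside, world axes, zero at the start; "torque": the same for the moment, N m; "width": finger opening in m; "grip_force": force on a finger pad.
Only numpy, scipy, OpenCV 4.12 (cv2) and the standard library are available. Lean on these libraries where they do the work, as an engineer would, in place of code of your own. Each camera call takes 0.05 s, during which the arm holds its last target. There are 200 camera calls.

TASK

Open the safety jar of tablets: press its cap down against the spring until it bottoms, turn it anticlockwise while you keep it pressed, lift it off, and set the cap down gently, grip bar up, flat in the upper clear tray. Press firmly but do not force the jar, and leave the other things on the shelf where they are.

Things in the scene. Friction and masses are not known exactly. Their poses are not given: they have to be found in the camera images.
- cap_center (a point): White plastic safety cap, locked on the jar at the start: ribbed round skirt 57 mm across, 28 mm high, with a flat round top and a grip bar on it. 45 g. Point on its axis 25 mm above the skirt's lower rim (half-way up), 3 mm below the flat top. z up along the axis, x along the bar. Clockwise turning is blocked.
- cap_bar (a point): Centre of the cap's grip bar, 14 mm above cap_center, turning with it: a straight bar 46 mm long (x), 14 mm thick (y), 22 mm high, standing on the flat top. Pinch it across its thickness; the fingertips may rest on the flat top beside it (top 11 mm below this point).
- jar_mouth (a point): Amber tablet jar, fixed upright in a heavy grey 110 mm square stand. Point at the centre of its neck's rim, 115 mm above the shelf; z up. The locked cap's cap_center lies 15 mm above it, the cap's x along this x within 4 degrees. A sprung ring in the mouth pushes the cap up (about 4 N when locked, 0.6 N more per mm pressed).
- jar_lock (a point): Point on the neck's axis 4 mm below jar_mouth, where two lugs in the cap sit in notches. Pressed straight down the cap goes 3 to 13 mm (differs from jar to jar, cannot be measured) until its skirt meets a hard collar; only in the last 1.5 mm do the lugs clear the notches. A push of 15 to 22 N always gets there; over 40 N between cap and jar (side forces count) is too much.
- jar: The jar with its stand; origin under its middle, on the shelf, x as jar_mouth. The pressed cap turns anticlockwise seen from above: past 50 degrees of turn it is free to come up (turn about 70; a stop comes at 140). Let go there, the spring holds it 6 mm above its locked height, and it lifts straight off (18 mm of lift is clear of the neck).
- tray_in (a point): Centre of the upper floor of two stacked clear acrylic trays, which are fixed. Inside, the upper tray is 142 mm along x, 162 mm along y, walls 4 mm thick rising 18 mm above this floor, which is 54 mm above the shelf. Empty. With the cap standing on the floor, cap_center is 25 mm above it.
- organiser_center (a point): Blue seven-lid pill organiser, 45 x 150 x 23 mm, loose, long along its y; its centre. Leave alone.
- monitor_center (a point): Compact grey monitor body, 100 x 130 x 45 mm, loose; its centre. Leave alone.
- tin_center (a point): Ribbed aluminium pill tin, 56 mm across, 33 mm high, loose; its centre. Leave alone.
- eggcup_center (a point): White ceramic egg cup, 48 mm across, 51 mm high, loose; its centre. Leave alone.

How it is judged:
On the way, in this order (a step that is already met when the one before it is completed fails the run):
1. the cap, still down on the neck, has been turned by more than 45 degrees (angle between the x axis of cap_center and the x axis of jar_mouth, either way round above 0.785 rad and z of cap_center in the frame of jar_mouth below 0.024 m and horizontal distance between cap_center and jar_mouth below 0.006 m), for 0.1 s.
2. the cap is lifted clear of the neck (z of cap_center in the frame of jar_mouth above 0.037 m and contact force between cap and jar below 0.1 N), for 0.1 s.
At the end, for the whole second after the job is handed in: The cap stands flat in the upper tray, grip bar up (within 0.1 rad), its centre 25 mm above the tray's floor within 4 mm and inside the tray's walls (within 45 mm of the middle along x, 55 mm along y), at rest (z of cap_center in the frame of tray_in between 0.021 and 0.029 m and x of cap_center in the frame of tray_in between -0.045 and 0.045 m and y of cap_center in the frame of tray_in between -0.055 and 0.055 m and angle between cap_center's own z axis and vertical below 0.1 rad and linear speed of cap below 0.02 m/s); the robot touches nothing.
It fails at once if the cap is forced against the jar (more than 40 N) (contact force between cap and jar above 40 N).
It fails at once if the cap is rammed into the tray (more than 50 N) (contact force between cap and trays above 50 N).
It fails at once if the cap is dropped at the tray (falling untouched faster than 0.4 m/s, about 8 mm of fall) (contact force between the fingers and cap below 0.05 N and linear speed of cap above 0.4 m/s and distance between cap_center and tray_in below 0.2 m).
It fails at once if another thing on the shelf is moved more than 15 mm (distance of any of organiser_center, monitor_center, tin_center, eggcup_center from where it was at the start of the episode above 0.015 m).
It also fails if it takes over 58 s, if anything falls off the work surface, if the arm or the gripper's body presses on something with over 40 N, if the wrist force passes 120 N, or if a joint passes its speed limit or range.

## Working session

There is one attempt and no reset: what is moved stays moved. The work goes in short steps, Python scripts to look and compute and a shell command to move; the robot and the scene stay as the last step left them, time stands still between calls to the robot, and variables do not carry over. Pictures are saved under pics/ and viewed, at most 10 in all, crops included, and the job is handed in when it is done.

```bash
mkdir -p pics; ls; cat > h.py <<'E'
import numpy as np, cv2
from scipy.spatial.transform import Rotation as R
from bench import r
def shot(n,f=None):
    c=r.camera(n)
    if f: cv2.imwrite(f,cv2.cvtColor(c["img"],cv2.COLOR_RGB2BGR))
    return c
def ray(c,u,v):
    a=np.array(c["attitude"]); M=R.from_quat(a).as_matrix() if a.size==4 else a
    d=M@np.linalg.solve(np.array(c["camera_matrix"]),[u,v,1.]); return np.array(c["xyz"]),d
def at_z(c,u,v,z):
    p,d=ray(c,u,v); return p+d*(z-p[2])/d[2]
def proj(c,P):
    M=R.from_quat(c["attitude"]).as_matrix(); q=np.array(c["camera_matrix"])@(M.T@(np.array(P)-c["xyz"])); return q[:2]/q[2]
def st():
    s=r.read_state(); print(round(s["time"],2),np.round(s["ee_pos"],4),np.round(R.from_quat(s["eef_rot"]).as_matrix().ravel(),2),np.round(s["ft_force"],1),s["width"],s["grip_force"]); return s
E
python3 - <<'E'
from h import *
s=st()
for n in ["top","scene"]:
    c=shot(n,f"pics/{n}0.png"); print(n,c["xyz"],c["attitude"],np.array(c["camera_matrix"]).ravel())
    for t in ["cap_center","cap_bar","jar","tray_in","jar_mouth","organiser_center","monitor_center","tin_center","eggcup_center"]:
        try:
            for o in r.outline_of(t,n)[:2]: print(t,round(o["score"],2),np.round(o["bbox"]))
        except Exception as e: print(t,e)
E
```

```text
pics
0.0 [0.1514 0.606  0.2328] [-0.97  0.24 -0.    0.24  0.97 -0.   -0.   -0.   -1.  ] [-0.7  0.4 -0.2] 0.08669226273999472 0.0
top [0.41491423 0.01458747 0.94363332] [ 0.70585948 -0.70015238  0.07364272 -0.07826742] [585.10168944   0.         320.39293835   0.         585.10168944
 236.33844636   0.           0.           1.        ]
cap_center 0.7 [165. 293.  45.  43.]
cap_bar 0.68 [162. 292.  52.  39.]
jar 0.61 [182. 304.  82.  78.]
tray_in 0.89 [474. 300. 122. 113.]
jar_mouth 0.94 [180. 301.  83.  79.]
organiser_center 0.96 [345. 373.  92.  46.]
monitor_center 0.75 [346. 170.  80.  71.]
tin_center 0.66 [326. 307.  36.  36.]
eggcup_center 0.97 [320. 235.  30.  35.]
eggcup_center 0.46 [326. 306.  32.  37.]
scene [ 0.8710075  -0.49944278  0.62482642] [ 0.87288475  0.25158287 -0.10606931 -0.40438543] [465.99439784   0.         312.18159      0.         465.99439784
 242.92654753   0.           0.           1.        ]
cap_center 0.74 [351. 168.  31.  32.]
cap_center 0.66 [346. 210.  62.  57.]
cap_bar 0.82 [350. 169.  29.  33.]
cap_bar 0.69 [203. 352. 160. 144.]
jar 0.56 [346. 207.  63.  64.]
tray_in 0.59 [200. 352. 165. 143.]
tray_in 0.41 [282. 271.  33.  30.]
jar_mouth 0.76 [344. 204.  62.  56.]
organiser_center 0.96 [231. 260.  72.  46.]
monitor_center 0.8 [386. 338.  88.  89.]
tin_center 0.72 [284. 272.  30.  34.]
eggcup_center 0.74 [343. 289.  26.  41.]
```

View pics/top0.png

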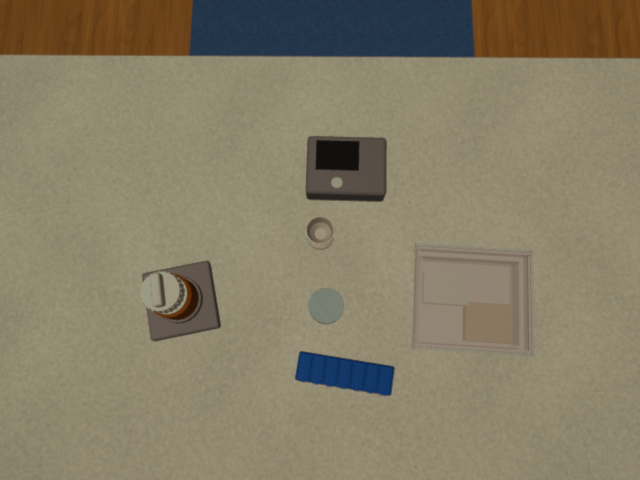

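```bash
python3 - <<'E'
from h import *
c=shot("top")
m=r.outline_of("cap_center","top")[0]["mask"]; x,y,w,h=[int(v) for v in r.outline_of("cap_center","top")[0]["bbox"]]
im=cv2.cvtColor(c["img"],cv2.COLOR_RGB2BGR)
cv2.imwrite("pics/cap0.png",cv2.resize(im[245:350,115:255],None,fx=5,fy=5,interpolation=cv2.INTER_CUBIC))
print("cap",at_z(c,165,293,.133),"top",at_z(c,165,293,.15), "stand",at_z(c,182,304,0.03),"tray",at_z(c,474,300,.06),"org",at_z(c,345,373,.02),"mon",at_z(c,346,170,.04),"tin",at_z(c,326,307,.03),"egg",at_z(c,320,235,.04))
E
```

```text
cap [0.50983812 0.23613103 0.133     ] top [0.50784744 0.23148499 0.15      ] stand [0.50490885 0.23657475 0.03      ] tray [ 0.51157016 -0.2112063   0.06      ] org [ 0.402105   -0.01814296  0.02      ] mon [ 0.72281934 -0.01913611  0.04      ] tin [0.50207929 0.01176534 0.03      ] egg [0.61462033 0.02204453 0.04      ]
```

View pics/cap0.png

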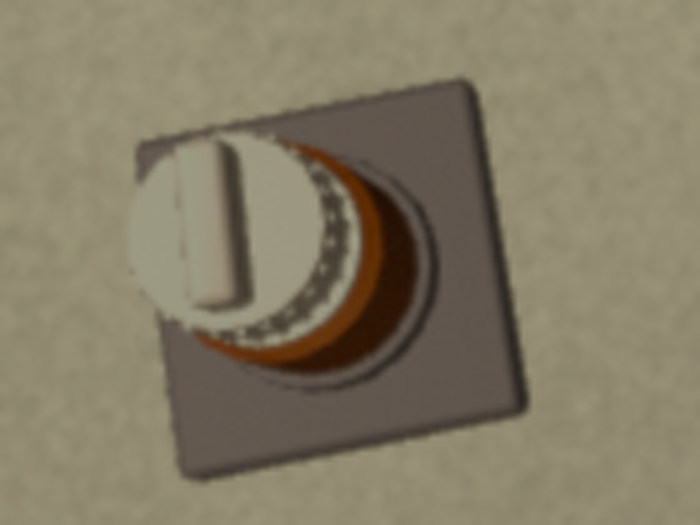

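The cap (disc centre about pixel (160,291)) sits on the jar. Its bar runs nearly vertically in the picture, at about +8° yaw like the stand, and is centred at pixel (157,289). The tray is at (474,300) and is empty. I'll move above the cap.

```bash
python3 -m pendant '[[-0.034,-0.021,0,0],[-0.034,-0.021,0,0],[-0.034,-0.021,0,0],[-0.034,-0.021,0,0],[-0.034,-0.021,0,0],[-0.034,-0.021,0,0],[-0.034,-0.021,0,0]]'
python3 -m pendant '[[-0.034,-0.021,0,0],[-0.034,-0.021,0,-0.096],[0,0,0,-0.096],[0,0,0,-0.096],[0,0,0,-0.096]]'
python3 - <<'E'
from h import *
s=st(); print(s["joint_positions"])
c=shot("top"); 
print("disc",at_z(c,160.4,290.6,.133),"bar",at_z(c,157,289.4,.155))
a=at_z(c,115+197/5,245+140/5,.155);b=at_z(c,115+225/5-2,245+305/5,.155);print("yaw",np.degrees(np.arctan2(*(a-b)[1::-1])))
a=at_z(c,115+137/5,245+143/5,.0);b=at_z(c,115+187/5,245+475/5,.0);print("yawstand",np.degrees(np.arctan2(*(a-b)[1::-1])))
w=shot("wrist","pics/w1.png"); print(w["xyz"])
for t in ["cap_center","cap_bar"]:
  for o in r.outline_of(t,"wrist")[:2]: print(t,round(o["score"],2),np.round(o["bbox"]))
E
```

```text
time: 1.73
ee_pos: [0.3478, 0.4045, 0.2339]
eef_rot: [0.122, 0.993, 0.0, 0.0]
ft_force: [0.6, -0.4, 0.3]
width: 0.0864
grip_force: 0.0
time: 2.15
ee_pos: [0.4031, 0.3482, 0.2337]
eef_rot: [-0.071, 0.997, 0.0, 0.0]
ft_force: [-0.7, 1.0, 0.8]
width: 0.0872
grip_force: 0.0
2.15 [0.4031 0.3482 0.2337] [-0.99 -0.14  0.   -0.14  0.99  0.   -0.    0.   -1.  ] [-0.7  1.   0.8] 0.08719545307502422 0.0
[-0.92149988  0.12504939  0.13475227  1.71353797 -0.01754719  1.30381758
  0.92983314]
disc [0.51313405 0.2427641  0.133     ] bar [0.51206193 0.24129542 0.155     ]
yaw 10.08605929125727
yawstand 12.606198335869102
[0.33773137 0.33884443 0.38511826]
cap_center 0.81 [196. 361.  33.  36.]
cap_bar 0.57 [192. 364.  30.  37.]
```

View pics/w1.png

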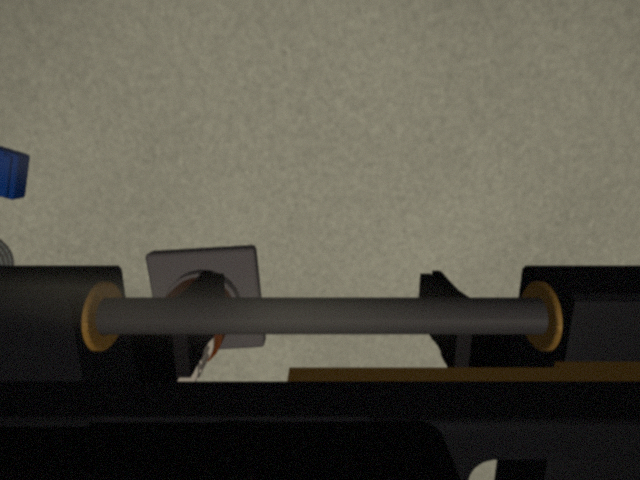

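The wrist view shows the jar at the lower left, around (205,300), partly hidden by the gripper. Joint 7 would come near its limit after the unscrewing turn, so I'll use the half-turned grasp.

```bash
python3 -m pendant '[[-0.023,-0.030,0,0],[-0.023,-0.030,0,0],[-0.023,-0.030,0,0],[-0.023,-0.030,0,0],[0,0,0,0.124],[0,0,0,0.124],[0,0,0,0.124],[0,0,0,0.124]]' >/dev/null
python3 -m pendant '[[0,0,0,0.124],[0,0,0,0.124],[0,0,0,0.124],[0,0,0,0.124],[0,0,0,0.124],[0,0,0,0.124],[0,0,0,0.124],[0,0,0,0.124]]'>/dev/null
python3 -m pendant '[[0,0,0,0.124],[0,0,0,0.124],[0,0,0,0.124],[0,0,0,0.124],[0,0,0,0.124],[0,0,0,0.124],[0,0,0,0.124],[0,0,0,0.124]]'>/dev/null
python3 -m pendant '[[0,0,0,0.124],[0,0,0,0.124],[0,0,0,0.124],[0,0,0,0.124],[0,0,0,0.124],[0,0,0,0]]'
python3 - <<'E'
from h import *
s=st(); print(s["joint_positions"])
w=shot("wrist","pics/w2.png"); print(w["xyz"]); c=shot("scene")
for n,c in (("wrist",w),("scene",c)):
  print(n,"tcp",proj(c,s["ee_pos"]),"bar pred",proj(c,[.5125,.242,.155]),"disc pred",proj(c,[.5125,.242,.133]))
  for t in ["cap_center","cap_bar"]:
    for o in r.outline_of(t,n)[:2]: print(t,round(o["score"],2),np.round(o["bbox"]))
im=cv2.cvtColor(c["img"],cv2.COLOR_RGB2BGR)
w2=cv2.cvtColor(w["img"],cv2.COLOR_RGB2BGR)
a=cv2.resize(im[140:240,290:410],None,fx=4,fy=4,interpolation=cv2.INTER_CUBIC)
b=cv2.resize(w2,(320,240)); o=np.zeros((400,800,3),np.uint8); o[:400,:480]=a; o[:240,480:]=b; cv2.imwrite("pics/m2.png",o)
E
```

```text
time: 4.85
ee_pos: [0.5102, 0.243, 0.2336]
eef_rot: [0.996, 0.086, 0.0, -0.0]
ft_force: [0.5, 0.8, -0.2]
width: 0.0872
grip_force: 0.0
4.85 [0.5102 0.243  0.2336] [ 0.99  0.17  0.    0.17 -0.99  0.    0.   -0.   -1.  ] [ 0.5  0.8 -0.2] 0.08724444273272362 0.0
[-1.01301212  0.21152636  0.56688416  1.6512467  -0.11686368  1.31271735
 -1.82477692]
[0.57560276 0.2545802  0.38500975]
wrist tcp [321.58305461 303.79383676] bar pred [323.82317388 248.96644502] disc pred [323.62485703 240.17273228]
cap_center 0.92 [319. 234.  87.  92.]
cap_bar 0.85 [318. 236.  85.  89.]
scene tcp [352.26295385 117.81060775] bar pred [350.10946664 155.10453733] disc pred [349.3350495  164.69135684]
cap_center 0.75 [351. 167.  32.  33.]
cap_bar 0.72 [349. 168.  31.  38.]
```

View pics/m2.png

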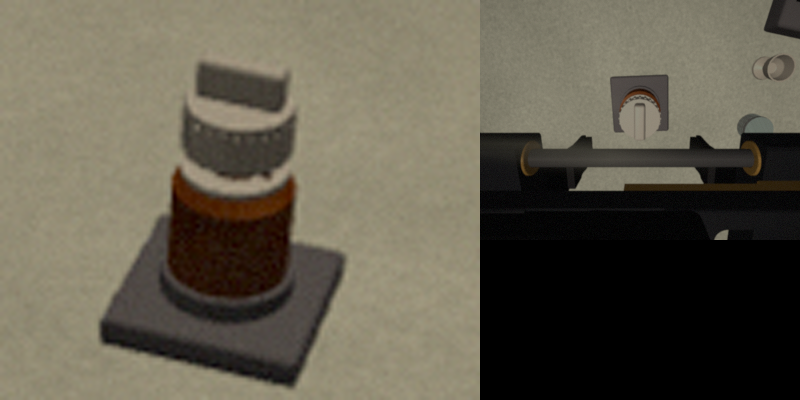

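The cap is seated on the jar, with its bar standing up at about (349,158) in the scene picture. In the wrist picture the bar shows near (320,240), nearly vertical. I'll zoom in on it.

```bash
python3 - <<'E'
import cv2
a=cv2.imread("pics/w2.png")[140:290,240:400]; cv2.imwrite("pics/w2c.png",cv2.resize(a,None,fx=4,fy=4,interpolation=cv2.INTER_CUBIC))
E
```

```text
(no output)
```

View pics/w2c.png

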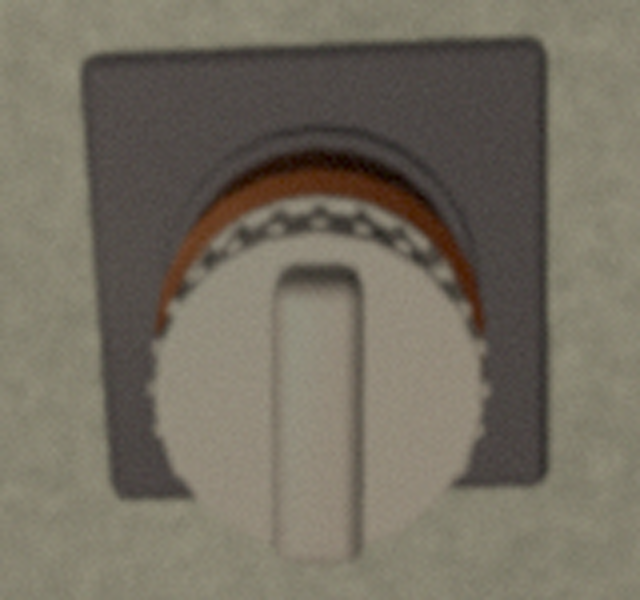

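The bar is vertical in the wrist view, so yaw is aligned. Its top face is centred at about (319.4,245.7) and the disc at about (320.2,238.3).

```bash
python3 - <<'E'
from h import *
s=st(); w=shot("wrist")
M=R.from_quat(s["eef_rot"]).as_matrix()
for u,v,z in ((319.4,245.7,.155),(320.2,238.3,.133)):
    p=at_z(w,u,v,z); print(p, "tool",M.T@(p-s["ee_pos"]))
E
```

```text
5.15 [0.5103 0.2429 0.2336] [ 0.98  0.18  0.    0.18 -0.98  0.    0.   -0.   -1.  ] [-0.   0.  -0.3] 0.08720241557352852 0.0
[0.5141617  0.24489516 0.155     ] tool [ 0.00419643 -0.00128852  0.07856837]
[0.51345997 0.24433369 0.133     ] tool [ 0.00340349 -0.00086038  0.10056827]
```

```bash
python3 -m pendant '[[0.0035,-0.001,0.02,0],[0,0,0.025,0],[0,0,0.02,0],[0,0,0.015,0],[0,0,0.005,0],[0,0,0.002,0],[0,0,0,0]]' - 4
python3 -m pendant '[[0,0,0,0],[0,0,0,0],[0,0,0,0],[0,0,0,0],[0,0,0,0],[0,0,0,0]]' 0 4
```

```text
time: 5.78
ee_pos: [0.5137, 0.2444, 0.1469]
eef_rot: [0.996, 0.09, 0.0, -0.0]
ft_force: [-0.5, 0.3, -0.1]
width: 0.0874
grip_force: 0.0
time: 6.28
ee_pos: [0.5136, 0.2445, 0.1467]
eef_rot: [0.996, 0.09, 0.0, -0.0]
ft_force: [0.5, 0.4, 0.5]
width: 0.0548
grip_force: 0.0
```

```bash
python3 -m pendant '[[0,0,0,0],[0,0,0,0],[0,0,0,0],[0,0,0,0],[0,0,0,0],[0,0,0,0],[0,0,0,0],[0,0,0,0]]' 0 4
python3 -m pendant '[[0,0,0,0],[0,0,0,0]]' 0 4
```

```text
time: 6.95
ee_pos: [0.5135, 0.2445, 0.1466]
eef_rot: [0.996, 0.09, 0.0, -0.0]
ft_force: [0.5, 0.1, 0.6]
width: 0.0141
grip_force: 4.0
time: 7.12
ee_pos: [0.5136, 0.2445, 0.1466]
eef_rot: [0.996, 0.09, 0.0, -0.0]
ft_force: [-0.5, 0.4, 0.4]
width: 0.014
grip_force: 4.0
```

Gripped at 14 mm with no side load. Next I'll ease the tips down to the flat top, tighten, and press in steps.

```bash
python3 -m pendant '[[0,0,0.001,0],[0,0,0.001,0],[0,0,0.001,0],[0,0,0,0]]'
python3 -m pendant '[[0,0,0,0],[0,0,0,0],[0,0,0.001,0],[0,0,0,0]]' 0 30
```

```text
time: 7.45
ee_pos: [0.5136, 0.2445, 0.1436]
eef_rot: [0.996, 0.09, 0.0, -0.0]
ft_force: [-1.6, -0.2, 4.7]
width: 0.0138
grip_force: 4.0
time: 7.78
ee_pos: [0.5136, 0.2445, 0.1426]
eef_rot: [0.996, 0.09, 0.0, -0.0]
ft_force: [-1.8, 0.4, 5.0]
width: 0.0136
grip_force: 30.0
```

```bash
python3 -m pendant '[[0,0,0.001,0],[0,0,0,0]]' | grep -E "ee_pos|ft"
python3 -m pendant '[[0,0,0.001,0],[0,0,0,0]]' | grep -E "ee_pos|ft"
python3 -m pendant '[[0,0,0.0007,0],[0,0,0,0]]' | grep -E "ee_pos|ft"
```

```text
ee_pos: [0.5137, 0.2445, 0.1417]
ft_force: [-1.4, -0.9, 6.5]
ee_pos: [0.5137, 0.2445, 0.1407]
ft_force: [-2.4, -0.2, 7.3]
ee_pos: [0.5137, 0.2445, 0.1401]
ft_force: [-2.1, -0.4, 6.8]
```

```bash
for i in 1; do python3 -m pendant '[[0,0,0.0008,0],[0,0,0,0]]' | grep -E "ee_pos|ft"; done
python3 -m pendant '[[0,0,0.0008,0],[0,0,0,0]]' | grep -E "ee_pos|ft"
python3 -m pendant '[[0,0,0.0008,0],[0,0,0,0]]' | grep -E "ee_pos|ft"
```

```text
ee_pos: [0.5137, 0.2446, 0.1393]
ft_force: [-2.1, 0.1, 7.6]
ee_pos: [0.5137, 0.2445, 0.1386]
ft_force: [-1.6, -0.4, 7.7]
ee_pos: [0.5137, 0.2445, 0.1379]
ft_force: [-2.9, 0.6, 8.2]
```

```bash
python3 -m pendant '[[0,0,0.0008,0],[0,0,0,0]]' | grep -E "ee_pos|ft"
python3 -m pendant '[[0,0,0.0008,0],[0,0,0,0]]' | grep -E "ee_pos|ft"
python3 -m pendant '[[0,0,0.0008,0],[0,0,0,0]]' | grep -E "ee_pos|ft"
```

```text
ee_pos: [0.5137, 0.2445, 0.1373]
ft_force: [-2.3, 0.0, 10.7]
ee_pos: [0.5138, 0.2446, 0.1373]
ft_force: [-7.4, -2.5, 17.5]
ee_pos: [0.514, 0.2446, 0.1372]
ft_force: [-8.6, -3.6, 25.3]
```

```bash
python3 - <<'E'
from h import *
s=st(); print(s["torque"])
E
```

```text
9.28 [0.514  0.2446 0.1372] [ 0.98  0.18  0.    0.18 -0.98  0.    0.   -0.   -1.  ] [-8.6 -3.6 25.3] 0.013647369882917043 30.013165175914764
[-0.89471737  2.24575312 -0.01141383]
```

Bottomed at z≈0.137. I'll ease off to about 20 N and turn in small batches.

```bash
python3 -m pendant '[[-0.0004,0,-0.0004,0],[0,0,0,0]]' | grep -E "ee_pos|ft"
python3 -m pendant '[[0,0,0,-0.05],[0,0,0,-0.05],[0,0,0,0]]' | grep -E "ee|ft"
```

```text
ee_pos: [0.5138, 0.2446, 0.1373]
ft_force: [-5.5, -2.1, 19.6]
ee_pos: [0.5145, 0.2448, 0.1373]
eef_rot: [0.99, 0.141, 0.002, -0.001]
ft_force: [-1.9, -0.2, 16.9]
```

```bash
python3 -m pendant '[[0,0,0.0002,-0.06],[0,0,0,-0.06],[0,0,0,-0.06],[0,0,0,0]]' | grep -E "ee|ft"
python3 - <<'E'
from h import *
print(r.read_state()["torque"])
E
```

```text
ee_pos: [0.5148, 0.245, 0.1373]
eef_rot: [0.973, 0.23, 0.002, -0.001]
ft_force: [-0.5, -0.4, 15.4]
[-0.08497768  0.34639718  0.03610306]
```

```bash
python3 -m pendant '[[0,0,0.0003,-0.08],[0,0,0,-0.08],[0,0,0,-0.08],[0,0,0,0]]' | grep -E "ee|ft"
python3 -m pendant '[[0,0,0.0002,-0.08],[0,0,0,-0.08],[0,0,0,-0.08],[0,0,0,0]]' | grep -E "ee|ft"
```

```text
ee_pos: [0.515, 0.2452, 0.1373]
eef_rot: [0.938, 0.346, 0.002, -0.001]
ft_force: [-0.9, 0.7, 16.9]
ee_pos: [0.515, 0.2453, 0.1373]
eef_rot: [0.89, 0.455, 0.003, -0.0]
ft_force: [-1.0, 0.3, 18.7]
```

```bash
python3 -m pendant '[[0,0,0,-0.08],[0,0,0,-0.08],[0,0,0,-0.08],[0,0,0,0]]' | grep -E "ee|ft"
python3 -m pendant '[[0,0,0,-0.08],[0,0,0,-0.08],[0,0,0,-0.08],[0,0,0,-0.03],[0,0,0,0],[0,0,0,0]]' | grep -E "ee|ft"
python3 - <<'E'
from h import *
s=r.read_state(); print(s["torque"],s["joint_positions"])
c=shot("scene"); im=cv2.cvtColor(c["img"],cv2.COLOR_RGB2BGR)
cv2.imwrite("pics/s3.png",cv2.resize(im[100:240,270:430],None,fx=4,fy=4,interpolation=cv2.INTER_CUBIC))
E
```

```text
ee_pos: [0.5147, 0.2454, 0.1372]
eef_rot: [0.829, 0.559, 0.002, -0.0]
ft_force: [-2.0, 0.4, 19.2]
ee_pos: [0.5149, 0.2453, 0.1372]
eef_rot: [0.748, 0.664, 0.003, 0.0]
ft_force: [-1.1, 0.4, 18.9]
[-0.078948    0.57861878 -0.01956063] [-0.82697555  0.28773793  0.35667295  1.75137054 -0.11137963  1.11714157
 -0.55512575]
```

View pics/s3.png

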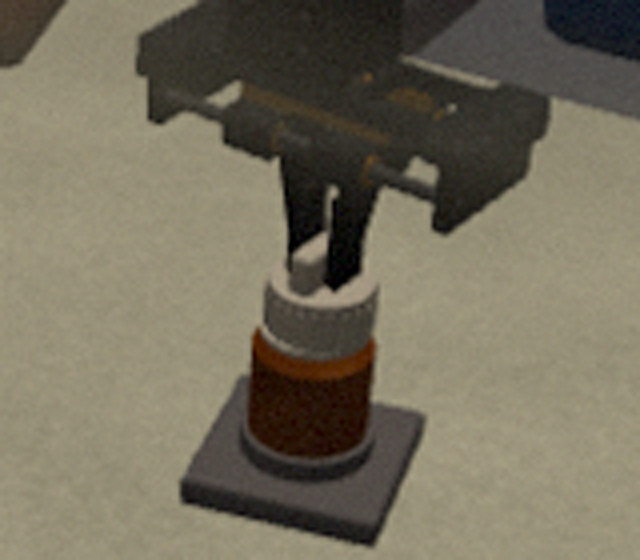

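The cap has turned with the bar (now at about (310,270) in the crop), by about 73°. Next I'll lift it.

```bash
python3 -m pendant '[[0,0,-0.002,0],[0,0,-0.003,0],[0,0,-0.003,0],[0,0,-0.003,0],[0,0,0,0]]' | grep -E "ee|ft|wid"
python3 -m pendant '[[0,0,-0.004,0],[0,0,-0.004,0],[0,0,-0.004,0],[0,0,-0.004,0],[0,0,-0.005,0],[0,0,-0.005,0],[0,0,0,0],[0,0,0,0]]' | grep -E "ee|ft|wid"
```

```text
ee_pos: [0.5139, 0.2446, 0.1465]
eef_rot: [0.748, 0.663, 0.001, 0.0]
ft_force: [1.1, 1.0, 3.7]
width: 0.0137
ee_pos: [0.5133, 0.2444, 0.172]
eef_rot: [0.748, 0.663, 0.0, -0.0]
ft_force: [0.2, 0.1, -0.9]
width: 0.0138
```

```bash
python3 -m pendant '[[0,0,-0.02,0],[0,0,-0.02,0],[0,0,-0.02,0],[0,0,-0.02,0],[0,0,0,0]]' | grep -E "ee|ft|wid"
python3 -m pendant '[[-0.028,0.0033,0,0],[-0.028,0.0033,0,0],[-0.028,0.0033,0,0],[-0.028,0.0033,0,0],[-0.028,0.0033,0,0],[-0.028,0.0033,0,0],[-0.028,0.0033,0,0],[-0.028,0.0033,0,0]]' | grep -E "ee|ft|wid"
python3 -m pendant '[[-0.028,0.0033,0,0],[-0.028,0.0033,0,0],[-0.028,0.0033,0,0],[-0.028,0.0033,0,0],[-0.028,0.0033,0,0],[-0.028,0.0033,0,0],[-0.028,0.0033,0,0],[-0.028,0.0033,0,0]]' | grep -E "ee|ft|wid"
python3 - <<'E'
from h import *
s=r.read_state(); print(s["joint_positions"])
c=shot("scene","pics/s4.png"); t=shot("top")
for u,v in ((418,247),(531,252),(532,352),(415,347)): print(at_z(t,u,v,.072))
E
```

```text
ee_pos: [0.5145, 0.2449, 0.2555]
eef_rot: [0.748, 0.663, 0.003, 0.0]
ft_force: [0.8, 0.2, -0.0]
width: 0.0137
ee_pos: [0.512, 0.0174, 0.251]
eef_rot: [0.748, 0.663, -0.0, -0.0]
ft_force: [-0.1, -0.0, -0.1]
width: 0.0137
ee_pos: [0.5115, -0.208, 0.251]
eef_rot: [0.748, 0.664, -0.0, -0.0]
ft_force: [0.3, -0.9, -0.6]
width: 0.014
[-0.33510943  0.18135993  0.72962156  1.66375399 -0.12375196  1.34430979
  0.29449313]
[ 0.59001276 -0.12709192  0.072     ]
[ 0.58359667 -0.2976809   0.072     ]
[ 0.43506494 -0.28904058  0.072     ]
[ 0.4407758  -0.11869817  0.072     ]
```

View pics/s4.png

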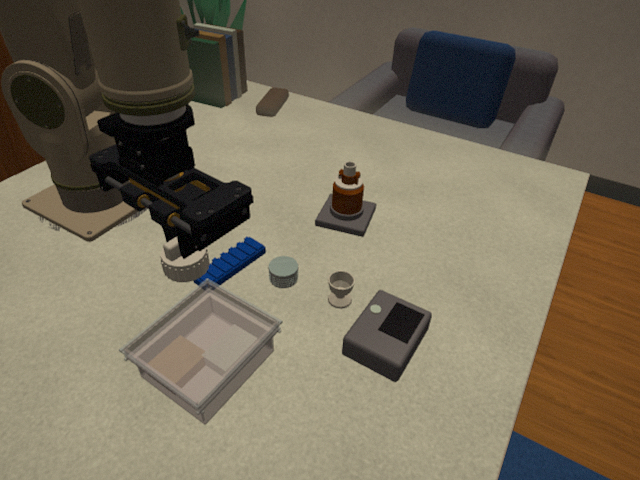

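The cap hangs upright at (185,262) over the tray, and the jar is open at (347,190). I'll lower it into the tray.

```bash
python3 -m pendant '[[0,0,0.02,0],[0,0,0.025,0],[0,0,0.025,0],[0,0,0.025,0],[0,0,0.02,0],[0,0,0.015,0],[0,0,0.01,0],[0,0,0,0]]' | grep -E "ee|ft"
python3 -m pendant '[[0,0,0.004,0],[0,0,0.004,0],[0,0,0.002,0],[0,0,0.002,0],[0,0,0.002,0],[0,0,0.001,0],[0,0,0,0]]' | grep -E "ee|ft"
```

```text
ee_pos: [0.5107, -0.206, 0.1094]
eef_rot: [0.748, 0.664, -0.001, -0.001]
ft_force: [-0.0, -0.1, -0.4]
ee_pos: [0.5119, -0.2067, 0.0967]
eef_rot: [0.748, 0.663, 0.0, -0.0]
ft_force: [-0.7, -0.1, 0.5]
```

```bash
python3 -m pendant '[[0,0,0.001,0],[0,0,0.001,0],[0,0,0,0]]' | grep -E "ee_|ft"
python3 -m pendant '[[0,0,0.001,0],[0,0,0,0]]' | grep -E "ee_|ft"
python3 -m pendant '[[0,0,0.0007,0],[0,0,0,0]]' | grep -E "ee_|ft"
```

```text
ee_pos: [0.5121, -0.2068, 0.0955]
ft_force: [-2.8, 1.1, 8.3]
ee_pos: [0.5122, -0.2068, 0.0954]
ft_force: [-9.5, 3.5, 20.7]
ee_pos: [0.5122, -0.2069, 0.0954]
ft_force: [-12.3, 5.0, 29.2]
```

Contact at z≈0.0955. I'll relieve the load and release.

```bash
python3 -m pendant '[[0,0,-0.001,0],[0,0,-0.0013,0],[0,0,0,0]]' | grep -E "ee_|ft"
python3 -m pendant '[[0,0,0,0],[0,0,0,0],[0,0,0,0],[0,0,0,0]]' 0.6 | grep -E "ee_|ft|wid|grip"
python3 -m pendant '[[0,0,-0.002,0],[0,0,-0.003,0],[0,0,0,0],[0,0,0,0],[0,0,0,0]]' | grep -E "ee_|ft|wid|grip"
```

```text
ee_pos: [0.5122, -0.2068, 0.0956]
ft_force: [-1.0, 0.0, -0.4]
ee_pos: [0.5119, -0.2067, 0.0951]
ft_force: [0.4, -0.4, -0.1]
width: 0.0327
grip_force: 0.0
ee_pos: [0.512, -0.2067, 0.1004]
ft_force: [0.5, -0.1, -0.3]
width: 0.0516
grip_force: 0.0
```

```bash
python3 -m pendant '[[0,0,-0.02,0],[0,0,-0.025,0],[0,0,-0.025,0],[0,0,-0.025,0],[0,0,-0.025,0],[0,0,-0.02,0],[0,0,0,0],[0,0,0,0]]' | grep -E "ti|ee_|ft"
python3 - <<'E'
from h import *
c=shot("scene"); im=cv2.cvtColor(c["img"],cv2.COLOR_RGB2BGR)
cv2.imwrite("pics/s5.png",cv2.resize(im[220:420,100:300],None,fx=3,fy=3))
E
```

```text
time: 18.02
ee_pos: [0.5124, -0.2069, 0.2411]
ft_force: [-0.0, 0.5, -0.1]
```

View pics/s5.png

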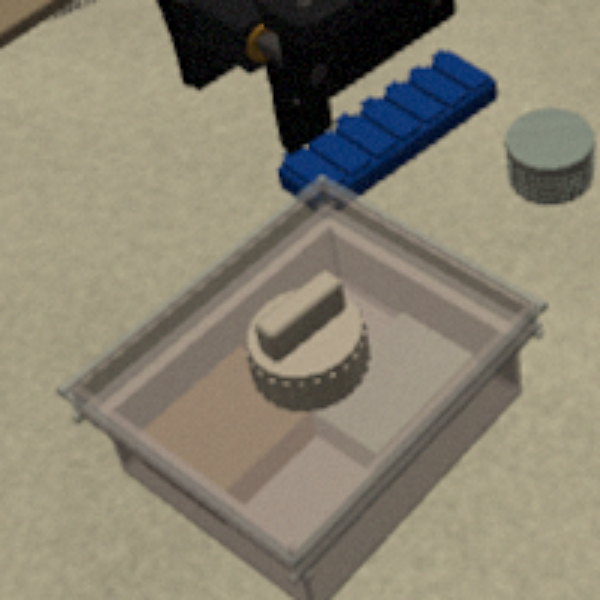

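The cap stands flat with its bar up near the middle of the tray, at about (308,340) in the crop, and the gripper is clear.

```bash
python3 -c "
from bench import r
print(r.close_job())"
```

```text
the job is handed in; nothing more can be done
None
```

The jar is open and the cap stands flat, grip bar up, near the middle of the upper tray; I handed the job in at about 18 s, and the hand-in call did not return a verdict.

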